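Make up two sampling kits

ROBOT

A 7-joint arm with a two-finger parallel gripper is mounted at the origin on the work surface. World frame = base frame: x ahead of the robot, y to its left, z up, the work surface at z = 0. Lengths are in m, angles in rad, forces in N, time in s.
With the tool pointing down it reaches from about 0.425 to 0.875 m from the base axis. Payload 4.7 kg.
Tool frame: the origin (TCP) lies on the mounting face of the last link; the fingertips stand 182 mm ahead of it and the grasp point (between the pads) lies ahead of it (ctrl.grip_point_offset is the z of the grasp point in the tool frame, in m); z points along the fingers, y is the line along which they close (so a half turn about z gives the same grasp; the last joint's range is limited). The gripper opens to 87 mm and grips with 3 to 60 N. Pads are 19 mm wide; open, the fingers measure 117 mm over their backs; the gripper's body (75 mm by 190 mm) begins 51 mm behind the grasp point.
Start: joints at [1.333, 0.321, -0.07, 1.45, 0.023, 1.371, -0.057], TCP at [0.162, -0.63, 0.405] pointing down, gripper open.
Joint ranges: [-2.86, 2.86], [-0.3, 2.09], [-1.38, 1.24], [0.06, 2.45], [-1.56, 4.7], [0.09, 2.05], [-2.69, 2.69]. Speed limits (rad/s): [2.57, 2.57, 3.14, 3.14, 3.14, 3.14, 3.14].

INTERFACE

Orientations are given as a rotation vector (axis times angle).
In Python, from bench import ctrl gives the robot as it stands.
- The arm moves only by the tool jog_arm, called after "Call:" as name(argument=value, ...), one argument or row to a line, values as JSON. Schema: {"type":"object","properties":{"segments":{"type":"object","properties":{"dx":{"type":"array","items":{"type":"number"},"minItems":1,"maxItems":20},"dy":{"type":"array","items":{"type":"number"},"minItems":1,"maxItems":20},"dz":{"type":"array","items":{"type":"number"},"minItems":1,"maxItems":20},"spin":{"type":"array","items":{"type":"number"},"minItems":1,"maxItems":20},"aperture":{"type":"array","items":{"type":"number"},"minItems":1,"maxItems":20}},"additionalProperties":false,"required":["dx","dy","dz","spin","aperture"]},"squeeze":{"type":"number"},"only":{"type":"string"},"quiet":{"type":"boolean"},"lines":{"type":"string"}},"required":["segments"],"additionalProperties":false}. segments is an object with one list for each field, all of the same length, 1 to 20, a row being the entries at one place: dx, dy, dz (the shift in a scale on which 1.0 is 1 m), spin (a turn about the tool's z in parts of the range, where 1.0 means pi rad), aperture (the opening from 0.0 (shut) to 1.0 (fully open)); each row is the pose to reach, as a shift and turn from the pose commanded when the call began, along the tool's axes at that moment; what a row does not reach only later rows make up. A row lasts 1/10 s, in which the tool goes at most 0.05 m and 0.15 rad, less where a joint would pass 70% of its speed; a pose out of reach is approached as far as the arm can. The fingers move at their own pace and stop on an object; squeeze is the grip in N (left out, the last holds). Time passes only in rows, so rows that do not move let the fingers close. The tool returns the time, the measured TCP pose, the force, the opening and the grip force at its end. only (a regular expression) keeps the lines of the reply that match it, lines (a string "A,B") keeps lines A to B, and quiet returns only ok. No shift or turn number may pass 1 either way. Input that does not fit is refused with a message, and nothing moves.
- ctrl.get_state(): the state, without advancing time (a new reading comes with each control period).
- ctrl.get_image(name): name is "scene" or "top" or "wrist"; returns (picture, depth): 384x512x3 uint8, red, green, blue; 384x512 float32, m along the optical axis (not along the pixel's ray), 0 where there is no reading.
- ctrl.camera_model(name): a dict with "vertical_fov" (degrees; the focal length in pixels is half the picture's height over the tangent of half this angle, whatever the lens; pixels are square), "cx", "cy" (the principal point, pixels), "k1" (the pictures are not rectified: a ray, as slopes to the right and down, at radius r is drawn at 1 + k1 r^2 times it, then the intrinsics apply), "rvec" (rotation vector, rad) and "tvec" (3), from world to camera coordinates, as OpenCV has them; the wrist camera has in their place "hand_eye" (4x4, takes a point from camera to tool coordinates, whose origin is the TCP and whose axes are the flange's). Camera axes: x right, y down, z forward; pixel columns grow to the right and rows downward; lengths in m; the calibration is good to about 2 mm. A picture is of the moment at which its call begins: read the wrist's pose just before it. camera_model takes no time and is no camera call.
- ctrl.close_job(): hands the job in; it is judged then, once.
The state is a dict: "time": time; "joint_positions": joint angles; "qd": joint speeds; "joint_torque": joint torques, N m; "position": TCP position; "tool_rot": TCP orientation; "ft_force": force on the tool from outside, world axes, zero at the start; "torque": the same for the moment, N m; "grip_width": opening from 0.0 (shut) to 1.0 (fully open); "grip_force": force on a finger pad.
Only numpy, scipy, OpenCV 4.12 (cv2) and the standard library are available. Lean on these libraries where they do the work, as an engineer would, in place of code of your own. Each camera call takes 0.05 s, during which the arm holds its last target. There are 200 camera calls.

TASK

Make up the two sampling kits from the stock. In the long tray, stand the tall tube in the well next to the tab, the small jar in the middle well and the dropper bottle in the far well; in the short tray, stand the short tube in the well next to the tab and the swab carton in the other. Set each upright in the middle of its well, tip nothing over, and leave the large jar, the spray bottle and the tube block where they are.

Things in the scene. Friction and masses are not known exactly. Their poses are not given: they have to be found in the camera images.
- long_tray: the long kit tray, 220 mm long without the tab: white, fixed to the table, 76 mm wide; floor 4 mm thick, walls 15 mm high, 4 mm thick; three square wells 68 mm inside in a row along its y. Flat grip tab with a dark dot at its +y end, always at the robot's left (tray yaw within 0.4 rad). Origin: centre of the underside, z up. Well centres: y = +72 mm (next to the tab), 0 (middle), -72 mm (far end).
- short_tray: the short kit tray, 148 mm long without the tab: white, fixed to the table, 76 mm wide; floor 4 mm thick, walls 15 mm high, 4 mm thick; two square wells 68 mm inside in a row along its y. Flat grip tab with a dark dot at its +y end, always at the robot's left (tray yaw within 0.4 rad). Origin: centre of the underside, z up. Well centres: y = +36 mm (next to the tab) and -36 mm (other well).
- tall_tube: tall sample tube standing on its flat foot: clear body 30 mm across, screw cap 34 mm across over the top 24 mm, 110 mm high in all, about 65 g. Origin: centre of its underside; z up.
- short_tube: short sample tube, same make: clear body 30 mm across, screw cap 34 mm across over the top 24 mm, 60 mm high in all, about 42 g. Origin: centre of its underside; z up.
- small_jar: small specimen jar: clear body 46 mm across, white lid 50 mm across over the top 18 mm, 56 mm high in all, about 70 g. Origin: centre of its underside; z up.
- dropper_bottle: white dropper bottle: round body 34 mm across and straight up to 54 mm, narrow neck, then a pointed cone nozzle up to 92 mm, about 50 g. Origin: centre of its underside; z up.
- carton: small swab carton, a plain upright box of white card with a green band: 30 mm (its x) by 42 mm (its y), 72 mm high, about 50 g, at most 0.5 rad from square to the table. Origin: centre of its underside; z up.
- large_jar: large specimen jar among the stock, not needed: same make as the small one, lid 68 mm across, 80 mm high. To be left alone. Origin: centre of its underside; z up.
- spray_bottle: loose trigger spray bottle at the right of the work, 80 mm across, 193 mm high. To be left alone. Origin: centre of its underside; z up.
- tube_block: loose white foam block with red-capped tubes at the left of the work, 200 mm (its x, pointing roughly away from the robot) by 64 mm, 93 mm high. To be left alone. Origin: centre of its underside; z up.
Things that resemble listed ones, but are neither listed nor needed, are in the scene too. What is shaped like the carton but orange or turquoise is not meant.

How it is judged:
At the end, for the whole second after the job is handed in: Each of the five things stands at rest in its own well: within 15 mm of the well centre along and across the tray, underside under 8 mm above the tray's underside, tilt under 0.12 rad. Large jar, spray bottle and tube block are within 25 mm of their starts (x of tall_tube in the frame of long_tray between -0.015 and 0.015 m and y of tall_tube in the frame of long_tray between 0.057 and 0.087 m and z of each of tall_tube, small_jar, dropper_bottle in the frame of long_tray below 0.008 m and angle between each of tall_tube, small_jar, dropper_bottle, short_tube, carton's own z axis and vertical below 0.12 rad and linear speed of each of tall_tube, small_jar, dropper_bottle, short_tube, carton below 0.02 m/s and x of small_jar in the frame of long_tray between -0.015 and 0.015 m and y of small_jar in the frame of long_tray between -0.015 and 0.015 m and x of dropper_bottle in the frame of long_tray between -0.015 and 0.015 m and y of dropper_bottle in the frame of long_tray between -0.087 and -0.057 m and x of short_tube in the frame of short_tray between -0.015 and 0.015 m and y of short_tube in the frame of short_tray between 0.021 and 0.051 m and z of each of short_tube, carton in the frame of short_tray below 0.008 m and x of carton in the frame of short_tray between -0.015 and 0.015 m and y of carton in the frame of short_tray between -0.051 and -0.021 m and distance of each of large_jar, spray_bottle, tube_block from where it was at the start of the episode below 0.025 m); the robot touches nothing.
It fails at once if the large jar was disturbed (moved over 25 mm) (distance of large_jar from where it was at the start of the episode above 0.025 m).
It fails at once if the spray bottle was disturbed (moved over 25 mm) (distance of spray_bottle from where it was at the start of the episode above 0.025 m).
It fails at once if the tube block was disturbed (moved over 25 mm) (distance of tube_block from where it was at the start of the episode above 0.025 m).
It fails at once if something was tipped over (tilted over 0.7 rad) (angle between any of tall_tube, small_jar, dropper_bottle, short_tube, carton, large_jar, spray_bottle, tube_block's own z axis and vertical above 0.7 rad).
It also fails if it takes over 136 s, if anything falls off the work surface, if the arm or the gripper's body presses on something with over 40 N, if the wrist force passes 120 N, or if a joint passes its speed limit or range.

## Working session

There is one attempt and no reset: what is moved stays moved. The work goes in short steps, Python scripts to look and compute and a tool call to move; the robot and the scene stay as the last step left them, time stands still between calls to the robot, and variables do not carry over. Pictures are saved under pics/ and viewed, at most 14 in all, crops included, and the job is handed in when it is done.

```bash
ls; mkdir -p pics
```

Create h.py:
```python
import numpy as np, cv2
from bench import ctrl
from scipy.spatial.transform import Rotation as R
def cam(n,st=None):
    m=ctrl.camera_model(n); f=192/np.tan(np.radians(m["vertical_fov"])/2)
    if "hand_eye" in m:
        H=np.array(m["hand_eye"]); Rt=R.from_rotvec(st["tool_rot"]).as_matrix()
        Rc=Rt@H[:3,:3]; c=Rt@H[:3,3]+np.array(st["position"])
    else:
        Rw=R.from_rotvec(np.ravel(m["rvec"])).as_matrix(); Rc=Rw.T; c=-Rw.T@np.ravel(m["tvec"])
    return dict(f=f,cx=m["cx"],cy=m["cy"],k=m["k1"],R=Rc,c=c)
def rays(C,uv):
    uv=np.atleast_2d(uv).astype(float); d=(uv-[C["cx"],C["cy"]])/C["f"]; s=d.copy()
    for _ in range(20): s=d/(1+C["k"]*(s**2).sum(1,keepdims=True))
    return np.c_[s,np.ones(len(s))]@C["R"].T
def onz(C,uv,z):
    r=rays(C,uv); return C["c"]+r*((z-C["c"][2])/r[:,2])[:,None]
def cloud(C,D):
    v,u=np.mgrid[:384,:512]; r=rays(C,np.c_[u.ravel(),v.ravel()])
    return (C["c"]+r*D.reshape(-1,1)).reshape(384,512,3)
def grab(n):
    st=ctrl.get_state(); p,d=ctrl.get_image(n); C=cam(n,st); return p,d,C
def save(n,p,s=1.5): cv2.imwrite("pics/"+n,cv2.resize(p,None,fx=s,fy=s,interpolation=cv2.INTER_CUBIC)[...,::-1])
```

Run:
```python
from h import *
for n in("top","scene"):
    p,d,C=grab(n); save(n+"0.png",p); np.savez(n+"0.npz",p=p,d=d); print(n,C["c"],C["f"],C["R"][:,2])
s=ctrl.get_state();print(s,ctrl.grip_point_offset, ctrl.camera_model("wrist"))
```

```text
pics
top [0.33450636 0.02442288 1.56032573] 433.8311059975044 [ 0.13314019 -0.01548474 -0.99097624]
scene [1.32299488 0.22977542 0.95361008] 387.80825082184526 [-0.64674363 -0.16924224 -0.74369331]
{'time': 0.1, 'joint_positions': array([ 1.33311956,  0.32176437, -0.07007514,  1.45150329,  0.02260466,
        1.37080719, -0.05690673]), 'qd': array([-0.000933  , -0.00137151, -0.00011866, -0.00321486, -0.00086701,
       -0.00019737, -0.00061045]), 'joint_torque': array([-3.89035122e-04, -4.92571771e+01, -4.05974854e-01, -3.13399458e+01,
       -6.40939688e-02,  3.95069481e-02,  7.56827944e-05]), 'position': array([ 0.16185303, -0.62935365,  0.40378544]), 'tool_rot': array([-3.11507559e+00, -3.94255420e-01,  4.87148434e-04]), 'ft_force': array([-0.23826493, -0.43458367, -0.56025194]), 'torque': array([ 0.058139  , -0.04793987, -0.01505342]), 'grip_force': 0.0, 'grip_width': 1.0027906186256954} 0.1635 {'vertical_fov': 64.35966180293396, 'cx': 261.41329080000224, 'cy': 192.4795334662692, 'k1': -0.009775463379441242, 'hand_eye': array([[ 2.47716262e-05, -9.69275314e-01, -2.45978384e-01,
         6.63856827e-02],
       [ 9.99999997e-01,  7.11458680e-06,  7.26715597e-05,
        -1.04745506e-03],
       [-6.86887142e-05, -2.45978385e-01,  9.69275311e-01,
         1.96603542e-02],
       [ 0.00000000e+00,  0.00000000e+00,  0.00000000e+00,
         1.00000000e+00]])}
```

View pics/top0.png

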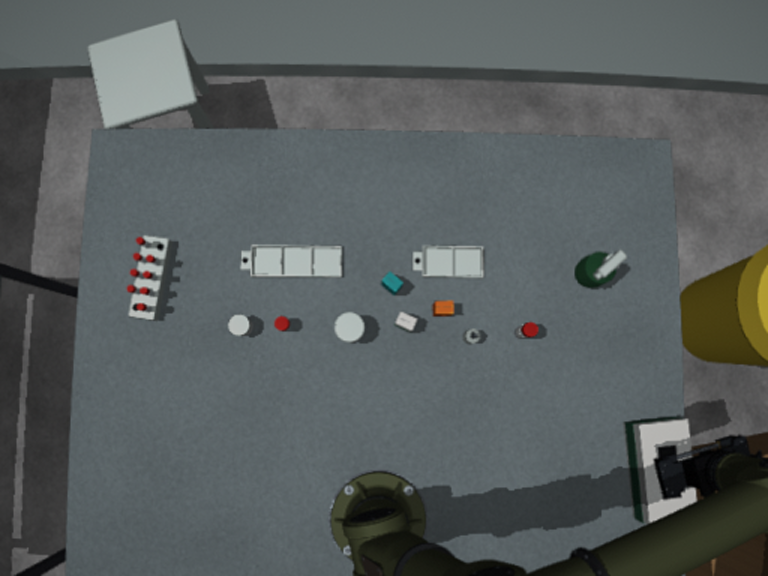

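View pics/scene0.png

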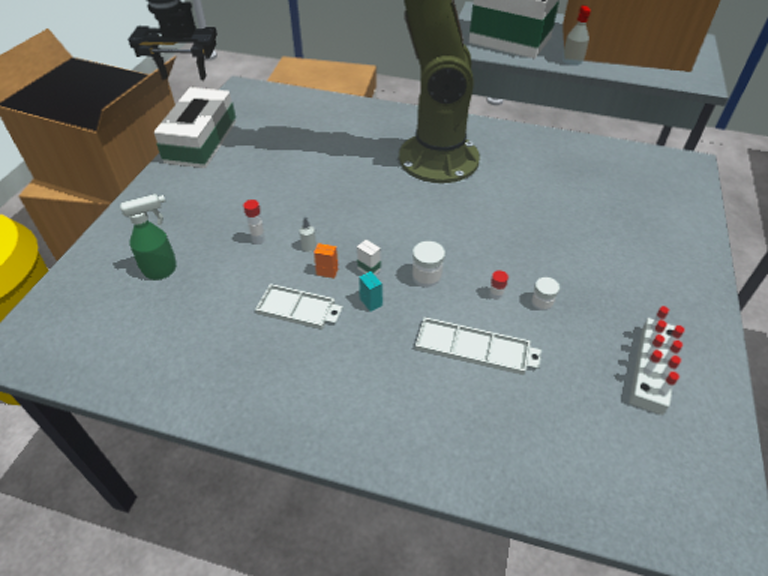

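The top view (pixels in the 1.5x picture) shows:
- **Red caps:** (281,323) is the short tube and (530,330) the tall one. The scene view confirms their heights at (499,285) and (254,222).
- **White lids:** (239,324) is the small jar. (349,327) is the large jar, to be left.
- **Box shapes:** (406,321) is the white carton with the green band. Turquoise (393,283) and orange (444,308) are decoys.
- **Dropper bottle:** (474,336).
- **Trays:** the long one spans (252..343, 245..277) and the short one (423..484), with tabs to the left.

Run:
```python
from h import *
z=np.load("top0.npz"); p,d=z["p"],z["d"]; C=cam("top"); P=cloud(C,d)
hsv=cv2.cvtColor(p,cv2.COLOR_RGB2HSV); 
white=((hsv[...,1]<45)&(hsv[...,2]>125)).astype(np.uint8); red=(((hsv[...,0]<6)|(hsv[...,0]>174))&(hsv[...,1]>150)&(hsv[...,2]>70)).astype(np.uint8)
def near(m,u,v,r=16):
    k=np.zeros_like(m); k[int(v/1.5)-r:int(v/1.5)+r,int(u/1.5)-r:int(u/1.5)+r]=1; m=m*k
    n,l,s,c=cv2.connectedComponentsWithStats(m); i=1+np.argmax(s[1:,4]); return l==i,c[i],s[i,4]
for nm,m,u,v,h in [("tall",red,530,330,.11),("short",red,281,323,.06),("sjar",white,239,324,.056),("ljar",white,349,327,.08),("carton",white,406,321,.072),("dropper",white,474,336,.054)]:
    k,c,a=near(m,u,v); q=onz(C,c,h)[0]; zs=P[k][:,2]
    print(nm,c.round(1),a,"onplane",q.round(4),"cloudmedian",np.median(P[k],0).round(4),"zmax",np.percentile(zs,90).round(4))
    if nm=="carton":
        cs,_=cv2.findContours(k.astype(np.uint8),0,1); b=cv2.boxPoints(cv2.minAreaRect(cs[0])); print(onz(C,b,h).round(4))
for nm,u,v in [("long",298,261),("short",453,261)]:
    k,c,a=near(white,u,v,42 if nm=="long" else 32)
    cs,_=cv2.findContours(k.astype(np.uint8),0,1); w=onz(C,cs[0][:,0,:],.015)[:,:2]
    r=cv2.minAreaRect(w.astype(np.float32)); print(nm,a,r, cv2.boxPoints(r).round(3).tolist(), "z",np.median(P[k][:,2]))
# obstacles
for nm,u,v in [("orange",444,308),("turq",393,283)]:
    s=(hsv[...,1]>120).astype(np.uint8); k,c,a=near(s,u,v,10); print(nm,onz(C,c,.06),P[k].min(0).round(3),P[k].max(0).round(3))
print("tableZ",P[150:170,200:220,2].mean(),P[150:170,200:220,2].std())
vis=p.copy(); vis[white>0]=[0,255,0]; save("mask.png",np.hstack([p[145:240,120:400],]),2.8)
```

```text
tall [353.1 219.4] 82 onplane [ 0.4437 -0.3347  0.11  ] cloudmedian [ 0.4447 -0.3341  0.1103] zmax 0.1148
short [187.6 215.2] 70 onplane [0.4539 0.2302 0.06  ] cloudmedian [0.4541 0.2291 0.0604] zmax 0.0642
sjar [158.6 216.3] 157 onplane [0.4486 0.332  0.056 ] cloudmedian [0.4493 0.3317 0.0557] zmax 0.0605
ljar [232.3 217.5] 315 onplane [0.4468 0.0743 0.08  ] cloudmedian [0.4479 0.0749 0.0799] zmax 0.0842
carton [270.3 213.4] 111 onplane [ 0.4634 -0.0558  0.072 ] cloudmedian [ 0.4643 -0.055   0.0721] zmax 0.0761
[[ 0.4597 -0.0301  0.072 ]
 [ 0.4861 -0.043   0.072 ]
 [ 0.4673 -0.0818  0.072 ]
 [ 0.4409 -0.0689  0.072 ]]
dropper [314.  223.7] 32 onplane [ 0.4311 -0.2099  0.054 ] cloudmedian [ 0.428  -0.209   0.0576] zmax 0.0616
long 1208 ((0.6098669767379761, 0.21974357962608337), (0.24365590512752533, 0.07518334686756134), 89.809814453125) [[0.5720000267028809, 0.09799999743700027], [0.6470000147819519, 0.09799999743700027], [0.6480000019073486, 0.3409999907016754], [0.5730000138282776, 0.34200000762939453]] z 0.005717047143537823
short 857 ((0.613362193107605, -0.15905287861824036), (0.0738523080945015, 0.16881291568279266), 0.9608786702156067) [[0.574999988079071, -0.07500000298023224], [0.578000009059906, -0.24400000274181366], [0.6520000100135803, -0.24300000071525574], [0.6489999890327454, -0.07400000095367432]] z 0.0054279783684190175
orange [[ 0.49407512 -0.14396551  0.06      ]] [ 0.48  -0.175 -0.002] [ 0.512 -0.121  0.079]
turq [[ 0.5522835 -0.0235837  0.06     ]] [ 0.53  -0.051 -0.002] [ 0.577 -0.002  0.083]
tableZ 0.0061966971172792325 0.0779746572628633
```

View pics/mask.png

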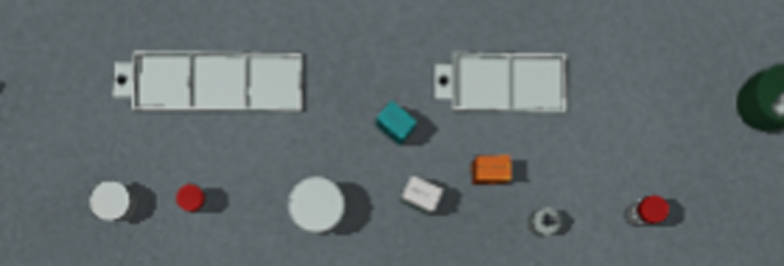

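The crop confirms my picks: the white carton at (423,193), tall tube at (652,210), short tube at (190,197), small jar at (110,200) and dropper at (546,221). Plane and cloud positions agree. I'll move to a hover with the tool squared to the world, so tool x is world +y and tool y is world +x.

The manual's scale: turns go in shares of pi rad. Converting my numbers, -1.319 rad / 3.1416 = -0.4199.

Call:
jog_arm(
  segments={"dx":[0.4116, 0.4116, 0.4116, 0.4116, 0.4116, 0.4116, 0.4116, 0.4116, 0.4116, 0.4116, 0.4116, 0.4116, 0.4116, 0.4116], "dy":[-0.235, -0.235, -0.235, -0.235, -0.235, -0.235, -0.235, -0.235, -0.235, -0.235, -0.235, -0.235, -0.235, -0.235], "dz":[0, 0, 0, 0, 0, 0, 0, 0, 0, 0, 0, 0, 0, 0], "spin":[-0.4199, -0.4199, -0.4199, -0.4199, -0.4199, -0.4199, -0.4199, -0.4199, -0.4199, -0.4199, -0.4199, -0.4199, -0.4199, -0.4199], "aperture":[1, 1, 1, 1, 1, 1, 1, 1, 1, 1, 1, 1, 1, 1]},
  squeeze=15,
)

```text
time: 1.5
position: [0.5008, -0.301, 0.4045]
tool_rot: [-2.225, -2.218, 0.001]
ft_force: [0.6, -0.1, 0.4]
grip_width: 0.998
grip_force: 0.0
```

Run:
```python
from h import *
s=ctrl.get_state(); print(R.from_rotvec(s["tool_rot"]).as_matrix().round(3))
p,d,C=grab("wrist"); save("w1.png",p); np.savez("w1.npz",p=p,d=d,pos=s["position"],rot=s["tool_rot"])
```

```text
[[ 0.003  1.    -0.001]
 [ 1.    -0.003 -0.   ]
 [-0.    -0.001 -1.   ]]
```

View pics/w1.png

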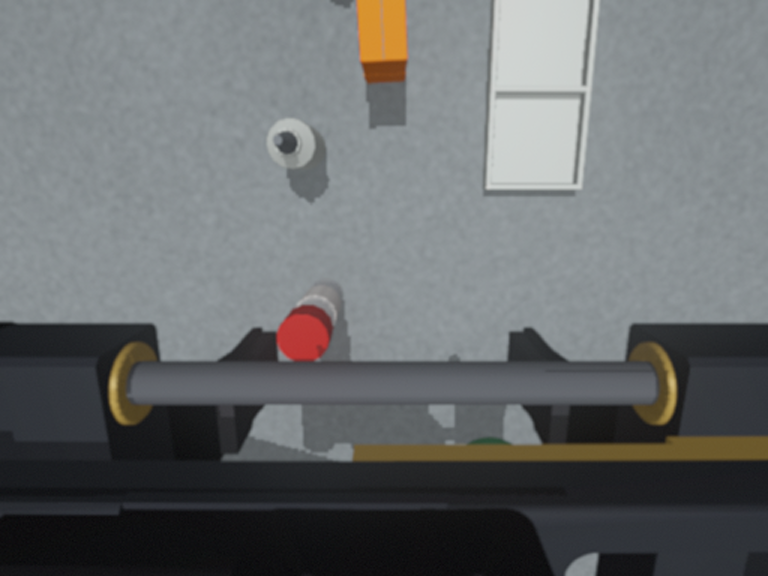

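The wrist view shows the dropper at (291,143) with its white shoulder and dark tip, the tall red cap at (304,333), and the far end of the short tray at (487..597, 0..190).

Add to h.py:
```python
def masks(p):
    hsv=cv2.cvtColor(p,cv2.COLOR_RGB2HSV)
    w=((hsv[...,1]<40)&(hsv[...,2]>150)).astype(np.uint8)
    r=(((hsv[...,0]<6)|(hsv[...,0]>174))&(hsv[...,1]>150)&(hsv[...,2]>70)).astype(np.uint8)
    return w,r
def blobs(m,C,z,amin=150,show=True):
    out=[]
    for c in cv2.findContours(m,cv2.RETR_EXTERNAL,cv2.CHAIN_APPROX_NONE)[0]:
        if cv2.contourArea(c)<amin: continue
        u,rad=cv2.minEnclosingCircle(c); q=onz(C,np.array(u),z)[0]
        w=onz(C,c[:,0,:],z)[:,:2].astype(np.float32); r=cv2.minAreaRect(w)
        out.append((u,q,r,w)); 
        if show: print("px",np.round(u,0),"circ",q[:2].round(4),"R",round(rad/C["f"]*(C["c"][2]-z),4),"rect",np.round(r[0],4),np.round(r[1],4),round(r[2],2))
    return out
```

Run:
```python
from h import *
z=np.load("w1.npz"); C=cam("wrist",dict(position=z["pos"],tool_rot=z["rot"])); p,d=z["p"],z["d"]; p=p.copy(); P=cloud(C,d)
p[215:]=0
w,r=masks(z["p"]); r[245:]=0
print("red .11"); blobs(r,C,.11)
w[210:]=0
print("white .054");blobs(w,C,.054); print("white .015"); blobs(w,C,.015,1500)
k=(np.hypot(P[...,0]-.431,P[...,1]+.21)<.03)&(P[...,2]>.02); Q=P[k]; print("cloud",len(Q),Q[Q[:,2]>.075].mean(0).round(4),Q[:,2].max(), Q[:,:2].min(0),Q[:,:2].max(0))
k=(np.hypot(P[...,0]-.444,P[...,1]+.335)<.03)&(P[...,2]>.1); print("tallcloud",np.median(P[k],0),P[k].min(0),P[k].max(0))
print(w[95,195],p[95,180:212].tolist()[::4])
```

```text
red .11
px [201. 225.] circ [ 0.4425 -0.3351] R 0.0159 rect [ 0.4428 -0.3346] [0.0324 0.0313] 44.51
white .054
px [118. 186.] circ [ 0.3403 -0.3094] R 0.0363 rect [ 0.334  -0.3199] [0.0537 0.0703] 56.0
px [141. 159.] circ [ 0.3681 -0.2799] R 0.0202 rect [ 0.3633 -0.2807] [0.032  0.0369] 22.17
px [177. 108.] circ [ 0.4117 -0.2259] R 0.0185 rect [ 0.4089 -0.2293] [0.0158 0.0336] 48.48
px [191.  91.] circ [ 0.4274 -0.2091] R 0.0229 rect [ 0.428  -0.2098] [0.0365 0.0357] 89.76
px [299. 164.] circ [ 0.5412 -0.285 ] R 0.1586 rect [ 0.5422 -0.2391] [0.1957 0.3219] 89.82
px [362.  63.] circ [ 0.6025 -0.1825] R 0.0795 rect [ 0.6112 -0.1856] [0.1206 0.0913] 89.73
white .015
px [299. 164.] circ [ 0.546  -0.2911] R 0.1773 rect [ 0.5472 -0.2398] [0.2188 0.3598] 89.82
px [362.  63.] circ [ 0.6146 -0.1765] R 0.0889 rect [ 0.6243 -0.18  ] [0.1348 0.1021] 89.73
cloud 995 [ 0.4318 -0.214   0.0851] 0.0936101678971219 [ 0.41342341 -0.23009312] [ 0.44663022 -0.19739381]
tallcloud [ 0.44649212 -0.33039523  0.11046139] [ 0.42627288 -0.350869    0.10010481] [ 0.45931188 -0.30613843  0.27966   ]
0 [[175, 180, 177], [124, 129, 135], [73, 77, 80], [63, 67, 69], [62, 65, 69], [151, 155, 153], [170, 174, 172], [168, 172, 170]]
```

Call:
jog_arm(
  segments={"dx":[0.045, 0.089, 0.089, 0.089], "dy":[-0.036, -0.071, -0.071, -0.071], "dz":[0, 0.02, 0.06, 0.06], "spin":[0, 0, 0, 0], "aperture":[1, 1, 1, 1]},
)

```text
time: 1.95
position: [0.4266, -0.2082, 0.3393]
tool_rot: [-2.213, -2.214, 0.008]
ft_force: [-0.8, 0.4, -0.8]
grip_width: 1.0
grip_force: 0.0
```

Run:
```python
from h import *
s=ctrl.get_state(); p,d,C=grab("wrist"); save("w2.png",p); np.savez("w2.npz",p=p,d=d,pos=s["position"],rot=s["tool_rot"])
P=cloud(C,d)
for z0,z1 in((.01,.02),(.08,.1)):
    k=(P[...,2]>z0)&(P[...,2]<z1); print(k.sum())
```

```text
4439
138
```

View pics/w2.png

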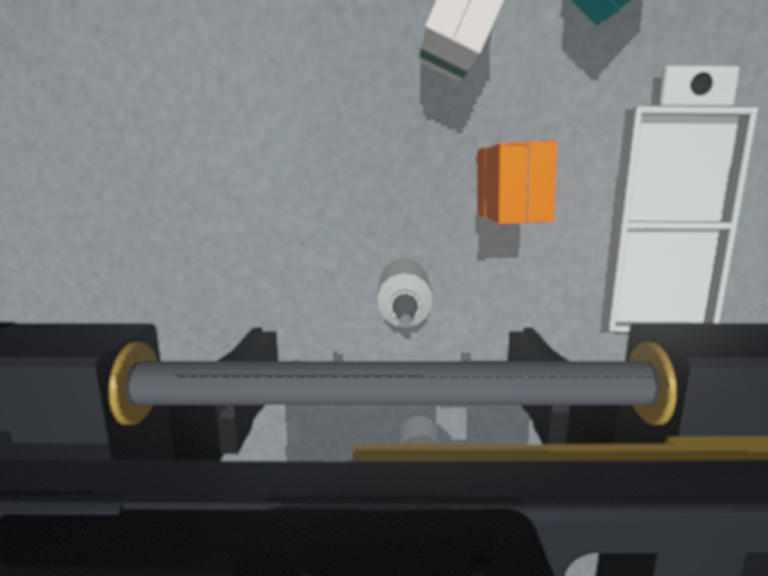

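The view shows the short tray whole: outer rim corners at (639,108), (757,108) and (610,331), with its tab dot at (702,84). The dropper shoulder is centred at about (405,300), and the white carton with its green band is at the top.

Run:
```python
from h import *
z=np.load("w2.npz"); C=cam("wrist",dict(position=z["pos"],tool_rot=z["rot"])); 
q=onz(C,(np.array([[639,108],[757,108],[610,331]])+.5)/1.5-.5,.019); print(q.round(4)); 
q2=onz(C,(np.array([[639,108],[757,108],[610,331]])+.5)/1.5-.5,.015); print(q2.round(4)); 
print("divider",onz(C,np.array([[624,225],[737,226]])/1.5,.015).round(4))
print("drop",onz(C,np.array([[405,300]])/1.5,.054).round(4))
s=ctrl.get_state(); print(s["position"])
```

```text
[[ 0.5739 -0.1     0.019 ]
 [ 0.6467 -0.0997  0.019 ]
 [ 0.5726 -0.2448  0.019 ]]
[[ 0.5759 -0.0994  0.015 ]
 [ 0.6496 -0.0991  0.015 ]
 [ 0.5745 -0.2462  0.015 ]]
divider [[ 0.5755 -0.1724  0.015 ]
 [ 0.6504 -0.1728  0.015 ]]
drop [[ 0.4303 -0.2136  0.054 ]]
[ 0.4290435  -0.21024565  0.34291977]
```

Call:
jog_arm(
  segments={"dx":[-0.001, -0.001, -0.001, -0.001, -0.001, -0.001, -0.001, -0.001, -0.001, -0.001, -0.001, -0.001, -0.001, -0.001], "dy":[0.001, 0.001, 0.001, 0.001, 0.001, 0.001, 0.001, 0.001, 0.001, 0.001, 0.001, 0.001, 0.001, 0.001], "dz":[0.04, 0.08, 0.115, 0.133, 0.133, 0.133, 0.133, 0.133, 0.133, 0.133, 0.133, 0.133, 0.133, 0.133], "spin":[0, 0, 0, 0, 0, 0, 0, 0, 0, 0, 0, 0, 0, 0], "aperture":[1, 1, 1, 1, 1, 1, 0.3, 0.3, 0.3, 0.2, 0.2, 0.2, 0.2, 0.2]},
  squeeze=15,
)

```text
time: 3.4
position: [0.4319, -0.2113, 0.2117]
tool_rot: [-2.221, -2.221, 0.0]
ft_force: [-0.7, 0.5, 0.3]
grip_width: 0.385
grip_force: 15.0
```

Call:
jog_arm(
  segments={"dx":[0, 0, 0, 0.04, 0.085, 0.13, 0.175, 0.22, 0.265, 0.271, 0.271, 0.271], "dy":[0, 0, 0, 0.02, 0.04, 0.06, 0.08, 0.105, 0.128, 0.128, 0.128, 0.128], "dz":[-0.04, -0.09, -0.14, -0.15, -0.15, -0.15, -0.15, -0.15, -0.15, -0.15, -0.15, -0.15], "spin":[0, 0, 0, 0, 0, 0, 0, 0, 0, 0, 0, 0], "aperture":[0.2, 0.2, 0.2, 0.2, 0.2, 0.2, 0.2, 0.2, 0.2, 0.2, 0.2, 0.2]},
)

```text
time: 4.6
position: [0.5597, 0.0583, 0.3612]
tool_rot: [2.223, 2.22, -0.003]
ft_force: [-0.6, -1.1, -0.3]
grip_width: 0.383
grip_force: 15.0
```

Run:
```python
from h import *
s=ctrl.get_state(); p,d,C=grab("wrist"); save("w3.png",p); np.savez("w3.npz",p=p,d=d,pos=s["position"],rot=s["tool_rot"])
```

```text
(no output)
```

View pics/w3.png

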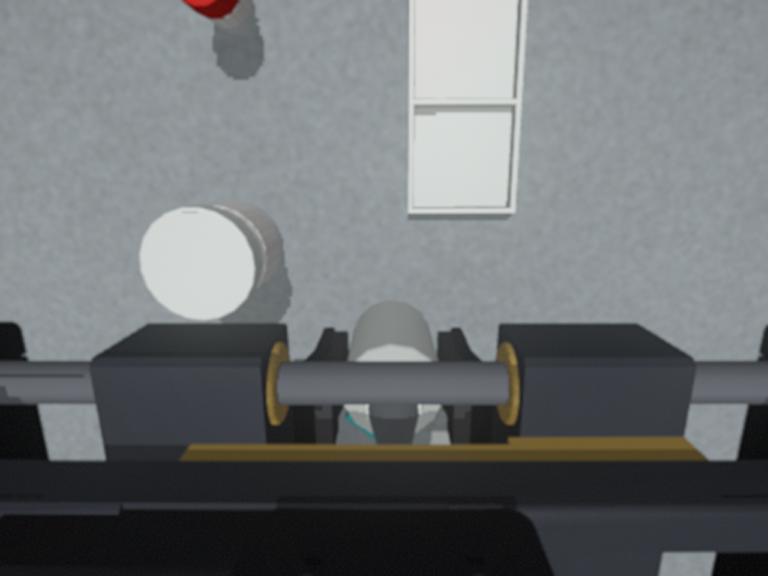

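The dropper is held upright. The near end of the long tray is at (408,214)–(515,214), with its first divider at y≈101 px.

Run:
```python
from h import *
z=np.load("w3.npz"); C=cam("wrist",dict(position=z["pos"],tool_rot=z["rot"])); 
print(onz(C,np.array([[408,214],[515,214],[411,101],[519,101],[409,0],[528,0]])/1.5,.015).round(4)); print(z["pos"])
```

```text
[[0.5699 0.0971 0.015 ]
 [0.6455 0.0971 0.015 ]
 [0.5713 0.1719 0.015 ]
 [0.6434 0.1719 0.015 ]
 [0.5695 0.2322 0.015 ]
 [0.6453 0.2322 0.015 ]]
[0.55972052 0.05825864 0.36121584]
```

Call:
jog_arm(
  segments={"dx":[0.04, 0.077, 0.077, 0.077, 0.077, 0.077, 0.077, 0.077, 0.077, 0.077], "dy":[0.025, 0.049, 0.049, 0.049, 0.049, 0.049, 0.049, 0.049, 0.049, 0.049], "dz":[0, 0.02, 0.06, 0.1, 0.125, 0.135, 0.14, 0.143, 0.143, 0.143], "spin":[0, 0, 0, 0, 0, 0, 0, 0, 0, 0], "aperture":[0.2, 0.2, 0.2, 0.2, 0.2, 0.2, 0.2, 0.2, 0.2, 0.2]},
)

```text
time: 5.65
position: [0.6095, 0.1366, 0.2202]
tool_rot: [2.221, 2.22, 0.003]
ft_force: [-0.2, -0.1, -0.3]
grip_width: 0.384
grip_force: 15.0
```

Call:
jog_arm(
  segments={"dx":[0, 0, 0, 0, 0], "dy":[-0.001, -0.001, -0.001, -0.001, -0.001], "dz":[0.002, 0.0035, 0.004, 0.004, 0.004], "spin":[0, 0, 0, 0, 0], "aperture":[0.2, 0.2, 0.2, 0.2, 0.2]},
)

```text
time: 6.15
position: [0.6081, 0.1369, 0.2156]
tool_rot: [2.221, 2.221, 0.0]
ft_force: [-1.7, -0.8, 5.9]
grip_width: 0.384
grip_force: 15.0
```

Call:
jog_arm(
  segments={"dx":[0, 0, 0, 0, 0, 0, -0.04, -0.08, -0.12, -0.16, -0.205, -0.252, -0.252, -0.252], "dy":[0, 0, 0, 0, 0, 0, -0.03, -0.06, -0.09, -0.12, -0.14, -0.145, -0.145, -0.145], "dz":[0, 0, 0, -0.03, -0.08, -0.13, -0.145, -0.145, -0.145, -0.145, -0.145, -0.145, -0.145, -0.145], "spin":[0, 0, 0, 0, 0, 0, 0, 0, 0, 0, 0, 0, 0, 0], "aperture":[0.6, 0.6, 0.6, 0.6, 0.6, 0.6, 0.6, 0.6, 0.6, 0.6, 0.6, 0.6, 0.6, 0.6]},
)

```text
time: 7.55
position: [0.4627, -0.1164, 0.3597]
tool_rot: [-2.225, -2.218, -0.0]
ft_force: [0.1, 0.4, 0.2]
grip_width: 0.602
grip_force: 0.0
```

Run:
```python
from h import *
s=ctrl.get_state(); p,d,C=grab("wrist"); save("w4.png",p); np.savez("w4.npz",p=p,d=d,pos=s["position"],rot=s["tool_rot"])
P=cloud(C,d); k=(P[...,2]>.066)&(P[...,2]<.078)&(np.hypot(P[...,0]-.4634,P[...,1]+.0558)<.035)
w=P[k][:,:2].astype(np.float32); print(len(w),w.mean(0),cv2.minAreaRect(w))
```

```text
1740 [ 0.46083003 -0.05600262] ((0.46074730157852173, -0.05638870224356651), (0.04202813282608986, 0.029974371194839478), 65.71151733398438)
```

View pics/w4.png

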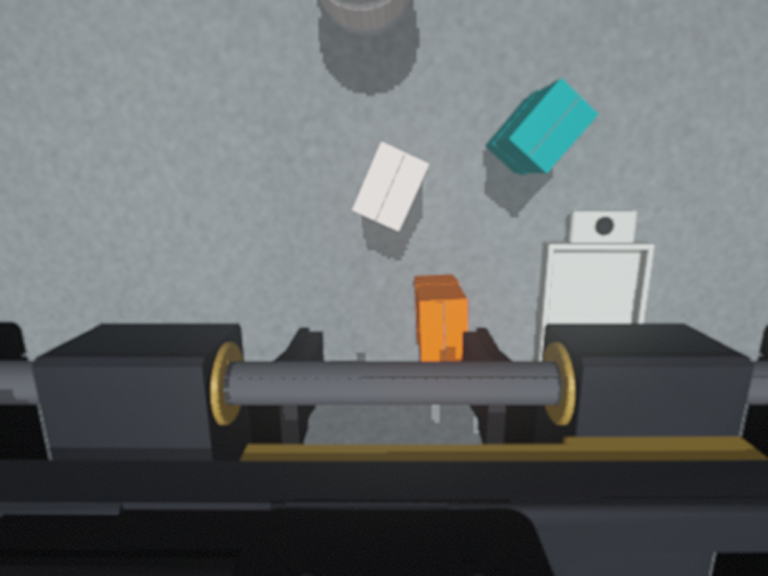

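The carton is the white box at (390,187). Its cloud measures 42 x 30 mm, its centre is (0.461,-0.056) and its yaw is -0.424. The decoys are clear of the fingers.

Converted, 0.424 rad / 3.1416 = 0.135.

Call:
jog_arm(
  segments={"dx":[0.03, 0.06, 0.06, 0.06, 0.06, 0.06, 0.06, 0.06, 0.06, 0.06, 0.06, 0.06, 0.06, 0.06], "dy":[-0.001, -0.002, -0.002, -0.002, -0.002, -0.002, -0.002, -0.002, -0.002, -0.002, -0.002, -0.002, -0.002, -0.002], "dz":[0, 0, 0.03, 0.07, 0.11, 0.14, 0.149, 0.149, 0.149, 0.149, 0.149, 0.149, 0.149, 0.149], "spin":[0.0477, 0.0955, 0.135, 0.135, 0.135, 0.135, 0.135, 0.135, 0.135, 0.135, 0.135, 0.135, 0.135, 0.135], "aperture":[0.6, 0.6, 0.6, 0.6, 0.6, 0.6, 0.6, 0.6, 0.6, 0.2, 0.2, 0.2, 0.2, 0.2]},
)

```text
time: 9.0
position: [0.4613, -0.0556, 0.2113]
tool_rot: [2.638, 1.703, 0.001]
ft_force: [-0.2, 0.7, 3.4]
grip_width: 0.342
grip_force: 15.0
```

Converted, -0.424 rad / 3.1416 = -0.135.

Call:
jog_arm(
  segments={"dx":[0, 0, 0, -0.015, -0.03, -0.045, -0.06, -0.076, -0.076, -0.076, -0.076, -0.076, -0.076, -0.076, -0.076], "dy":[0, 0, 0, 0.04, 0.08, 0.12, 0.16, 0.2, 0.2, 0.2, 0.2, 0.2, 0.2, 0.2, 0.2], "dz":[-0.04, -0.09, -0.13, -0.14, -0.14, -0.14, -0.14, -0.14, -0.12, -0.08, -0.04, -0.02, -0.01, -0.008, -0.008], "spin":[0, 0, 0, -0.0318, -0.0637, -0.0955, -0.1273, -0.135, -0.135, -0.135, -0.135, -0.135, -0.135, -0.135, -0.135], "aperture":[0.2, 0.2, 0.2, 0.2, 0.2, 0.2, 0.2, 0.2, 0.2, 0.2, 0.2, 0.2, 0.2, 0.2, 0.2]},
)

```text
time: 10.5
position: [0.6124, -0.207, 0.2196]
tool_rot: [2.221, 2.221, 0.001]
ft_force: [-0.0, -0.3, -0.9]
grip_width: 0.346
grip_force: 15.0
```

Call:
jog_arm(
  segments={"dx":[0, 0, 0, 0, 0], "dy":[0, 0, 0, 0, 0], "dz":[0.002, 0.004, 0.005, 0.005, 0.005], "spin":[0, 0, 0, 0, 0], "aperture":[0.2, 0.2, 0.2, 0.2, 0.2]},
)

```text
time: 11.0
position: [0.6125, -0.207, 0.2154]
tool_rot: [2.22, 2.22, 0.001]
ft_force: [-1.5, -0.1, 5.2]
grip_width: 0.341
grip_force: 15.0
```

Call:
jog_arm(
  segments={"dx":[0, 0, 0, 0, 0, 0, 0.045, 0.09, 0.135, 0.18, 0.225, 0.27, 0.315, 0.36, 0.377, 0.377, 0.377], "dy":[0, 0, 0, 0, 0, 0, -0.02, -0.04, -0.06, -0.08, -0.1, -0.12, -0.14, -0.155, -0.158, -0.158, -0.158], "dz":[0, 0, 0, -0.03, -0.08, -0.13, -0.15, -0.15, -0.15, -0.15, -0.15, -0.15, -0.15, -0.15, -0.15, -0.15, -0.15], "spin":[0, 0, 0, 0, 0, 0, 0, 0, 0, 0, 0, 0, 0, 0, 0, 0, 0], "aperture":[0.6, 0.6, 0.6, 0.6, 0.6, 0.6, 0.6, 0.6, 0.6, 0.6, 0.6, 0.6, 0.6, 0.6, 0.6, 0.6, 0.6]},
)

```text
time: 12.7
position: [0.4541, 0.1696, 0.3636]
tool_rot: [2.221, 2.221, -0.001]
ft_force: [0.0, -0.3, -0.5]
grip_width: 0.596
grip_force: 0.0
```

Run:
```python
from h import *
s=ctrl.get_state(); p,d,C=grab("wrist"); save("w5.png",p); np.savez("w5.npz",p=p,d=d,pos=s["position"],rot=s["tool_rot"])
P=cloud(C,d)
for nm,x,y,z in(("stube",.454,.23,.06),("sjar",.449,.332,.056)):
    k=(abs(P[...,2]-z)<.006)&(np.hypot(P[...,0]-x,P[...,1]-y)<.035); w=P[k][:,:2].astype(np.float32); print(nm,len(w),w.mean(0),cv2.minEnclosingCircle(w),np.median(P[k][:,2]))
k=(P[...,2]>.011)&(P[...,2]<.02)&(P[...,0]>.55)&(P[...,0]<.67)&(P[...,1]>.15)&(P[...,1]<.345); print(cv2.minAreaRect(P[k][:,:2].astype(np.float32)))
```

```text
stube 1085 [0.4525854  0.23206182] ((0.45254915952682495, 0.23193605244159698), 0.016949253156781197) 0.06036518844252259
sjar 1559 [0.4472928  0.32055143] ((0.4471718668937683, 0.3292434811592102), 0.02474101632833481) 0.05632187913751363
((0.6063414216041565, 0.24635469913482666), (0.1922621876001358, 0.07742324471473694), 89.9286880493164)
```

View pics/w5.png

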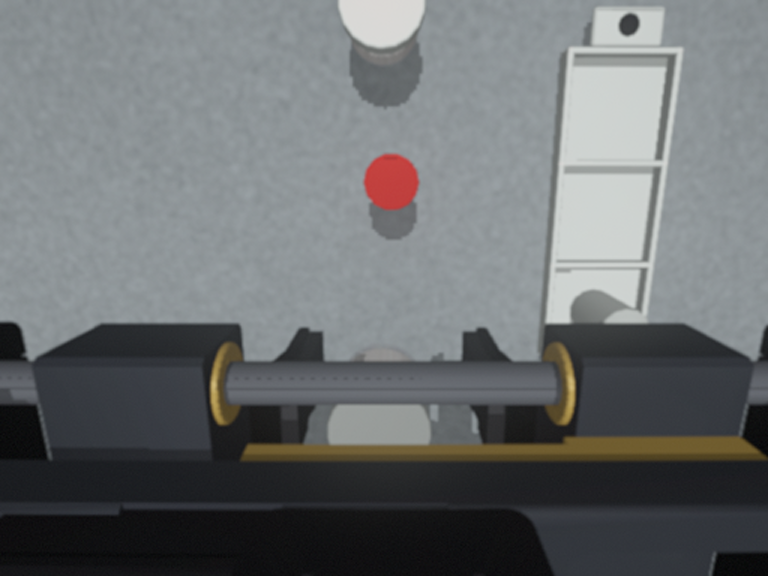

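The short tube's cap is at (391,182), at (0.4526,0.2320) with R 17 mm, as it should be. The small jar is above it. The dropper's shadow and foot show inside the far well.

Call:
jog_arm(
  segments={"dx":[0.03, 0.062, 0.062, 0.062, 0.062, 0.062, 0.062, 0.062, 0.062, 0.062, 0.062, 0.062], "dy":[-0.001, -0.0015, -0.0015, -0.0015, -0.0015, -0.0015, -0.0015, -0.0015, -0.0015, -0.0015, -0.0015, -0.0015], "dz":[0.02, 0.06, 0.1, 0.14, 0.157, 0.157, 0.157, 0.157, 0.157, 0.157, 0.157, 0.157], "spin":[0, 0, 0, 0, 0, 0, 0, 0, 0, 0, 0, 0], "aperture":[0.6, 0.6, 0.6, 0.6, 0.6, 0.6, 0.6, 0.2, 0.2, 0.2, 0.2, 0.2]},
)

```text
time: 13.95
position: [0.453, 0.2322, 0.2077]
tool_rot: [2.221, 2.22, 0.002]
ft_force: [-1.0, -1.6, 6.1]
grip_width: 0.379
grip_force: 15.0
```

Call:
jog_arm(
  segments={"dx":[0, 0, 0, -0.045, -0.09, -0.135, -0.18, -0.225, -0.27, -0.315, -0.35, -0.368, -0.368, -0.368, -0.368, -0.368, -0.368, -0.368], "dy":[0, 0, 0, 0.02, 0.04, 0.06, 0.08, 0.1, 0.12, 0.14, 0.155, 0.1595, 0.1595, 0.1595, 0.1595, 0.1595, 0.1595, 0.1595], "dz":[-0.04, -0.09, -0.13, -0.14, -0.14, -0.14, -0.14, -0.14, -0.14, -0.14, -0.14, -0.12, -0.08, -0.04, -0.02, -0.01, -0.01, -0.01], "spin":[0, 0, 0, 0, 0, 0, 0, 0, 0, 0, 0, 0, 0, 0, 0, 0, 0, 0], "aperture":[0.2, 0.2, 0.2, 0.2, 0.2, 0.2, 0.2, 0.2, 0.2, 0.2, 0.2, 0.2, 0.2, 0.2, 0.2, 0.2, 0.2, 0.2]},
)

```text
time: 15.75
position: [0.6127, -0.1358, 0.218]
tool_rot: [2.22, 2.221, 0.002]
ft_force: [-0.5, 0.5, 0.8]
grip_width: 0.384
grip_force: 15.0
```

Call:
jog_arm(
  segments={"dx":[0, 0, 0, 0, 0], "dy":[0, 0, 0, 0, 0], "dz":[0.002, 0.004, 0.006, 0.006, 0.006], "spin":[0, 0, 0, 0, 0], "aperture":[0.2, 0.2, 0.2, 0.2, 0.2]},
)

```text
time: 16.25
position: [0.6124, -0.136, 0.2118]
tool_rot: [2.221, 2.22, 0.0]
ft_force: [-1.7, -1.6, 6.0]
grip_width: 0.38
grip_force: 15.0
```

Call:
jog_arm(
  segments={"dx":[0, 0, 0, 0, 0, 0, 0.045, 0.09, 0.135, 0.18, 0.225, 0.27, 0.315, 0.36, 0.396, 0.396, 0.396], "dy":[0, 0, 0, 0, 0, 0, -0.02, -0.04, -0.06, -0.08, -0.1, -0.12, -0.14, -0.155, -0.165, -0.165, -0.165], "dz":[0, 0, 0, -0.03, -0.08, -0.13, -0.15, -0.15, -0.15, -0.15, -0.15, -0.15, -0.15, -0.15, -0.15, -0.15, -0.15], "spin":[0, 0, 0, 0, 0, 0, 0, 0, 0, 0, 0, 0, 0, 0, 0, 0, 0], "aperture":[0.6, 0.6, 0.6, 0.6, 0.6, 0.8, 1, 1, 1, 1, 1, 1, 1, 1, 1, 1, 1]},
)

```text
time: 17.95
position: [0.4464, 0.2609, 0.3605]
tool_rot: [2.218, 2.225, -0.001]
ft_force: [-0.0, -0.9, -0.1]
grip_width: 0.998
grip_force: 0.0
```

Run:
```python
from h import *
p,d,C=grab("wrist"); P=cloud(C,d); print(ctrl.get_state()["position"])
k=(abs(P[...,2]-.056)<.006)&(np.hypot(P[...,0]-.448,P[...,1]-.33)<.04); w=P[k][:,:2].astype(np.float32); print(len(w),w.mean(0),cv2.minEnclosingCircle(w),np.median(P[k][:,2]))
```

```text
[0.44713097 0.25961781 0.36039703]
2408 [0.44718826 0.3318483 ] ((0.44723615050315857, 0.33138710260391235), 0.024888336658477783) 0.056334700856798064
```

Call:
jog_arm(
  segments={"dx":[0.035, 0.071, 0.071, 0.071, 0.071, 0.071, 0.071, 0.071, 0.071, 0.071, 0.071, 0.071, 0.071], "dy":[0, 0.0005, 0.0005, 0.0005, 0.0005, 0.0005, 0.0005, 0.0005, 0.0005, 0.0005, 0.0005, 0.0005, 0.0005], "dz":[0.02, 0.06, 0.1, 0.14, 0.15, 0.15, 0.15, 0.15, 0.15, 0.15, 0.15, 0.15, 0.15], "spin":[0, 0, 0, 0, 0, 0, 0, 0, 0, 0, 0, 0, 0], "aperture":[1, 1, 1, 1, 1, 1, 1, 0.4, 0.4, 0.4, 0.4, 0.4, 0.4]},
)

```text
time: 19.3
position: [0.4475, 0.3311, 0.2108]
tool_rot: [2.221, 2.221, 0.0]
ft_force: [0.6, -0.5, 1.1]
grip_width: 0.561
grip_force: 15.0
```

Call:
jog_arm(
  segments={"dx":[0, 0, 0, -0.03, -0.06, -0.09, -0.124, -0.124, -0.124, -0.124, -0.124, -0.124, -0.124, -0.124], "dy":[0, 0, 0, 0.04, 0.08, 0.12, 0.1605, 0.1605, 0.1605, 0.1605, 0.1605, 0.1605, 0.1605, 0.1605], "dz":[-0.04, -0.09, -0.13, -0.14, -0.14, -0.14, -0.14, -0.12, -0.08, -0.04, -0.02, -0.01, -0.01, -0.01], "spin":[0, 0, 0, 0, 0, 0, 0, 0, 0, 0, 0, 0, 0, 0], "aperture":[0.4, 0.4, 0.4, 0.4, 0.4, 0.4, 0.4, 0.4, 0.4, 0.4, 0.4, 0.4, 0.4, 0.4]},
)

```text
time: 20.7
position: [0.6084, 0.2075, 0.2219]
tool_rot: [2.221, 2.221, 0.002]
ft_force: [-0.3, 0.2, -0.5]
grip_width: 0.564
grip_force: 15.0
```

Call:
jog_arm(
  segments={"dx":[0, 0, 0, 0, 0], "dy":[0, 0, 0, 0, 0], "dz":[0.002, 0.004, 0.006, 0.006, 0.006], "spin":[0, 0, 0, 0, 0], "aperture":[0.4, 0.4, 0.4, 0.4, 0.4]},
)

```text
time: 21.2
position: [0.6081, 0.207, 0.2149]
tool_rot: [2.221, 2.221, 0.0]
ft_force: [0.7, -0.1, -0.7]
grip_width: 0.563
grip_force: 15.0
```

Call:
jog_arm(
  segments={"dx":[0, 0, 0, 0, 0, 0, -0.045, -0.09, -0.135, -0.18, -0.225, -0.27, -0.315, -0.36, -0.405, -0.45, -0.495, -0.542, -0.542, -0.542], "dy":[0, 0, 0, 0, 0, 0, -0.015, -0.03, -0.045, -0.06, -0.075, -0.09, -0.105, -0.12, -0.135, -0.15, -0.16, -0.165, -0.165, -0.165], "dz":[0.0005, 0.0005, 0.0005, -0.03, -0.08, -0.13, -0.16, -0.16, -0.16, -0.16, -0.16, -0.16, -0.16, -0.16, -0.16, -0.16, -0.16, -0.16, -0.16, -0.16], "spin":[0, 0, 0, 0, 0, 0, 0, 0, 0, 0, 0, 0, 0, 0, 0, 0, 0, 0, 0, 0], "aperture":[0.85, 0.85, 0.85, 0.85, 0.85, 0.85, 0.8, 0.8, 0.8, 0.8, 0.8, 0.8, 0.8, 0.8, 0.8, 0.8, 0.8, 0.8, 0.8, 0.8]},
)

```text
time: 23.2
position: [0.4426, -0.3358, 0.3744]
tool_rot: [-2.223, -2.218, -0.002]
ft_force: [-0.1, 0.7, 0.2]
grip_width: 0.796
grip_force: 0.0
```

Call:
jog_arm(
  segments={"dx":[0.001, 0.001, 0.001, 0.001, 0.001, 0.001, 0.001, 0.001, 0.001, 0.001, 0.001, 0.001, 0.001], "dy":[0, 0, 0, 0, 0, 0, 0, 0, 0, 0, 0, 0, 0], "dz":[0.04, 0.08, 0.12, 0.139, 0.139, 0.139, 0.139, 0.139, 0.139, 0.139, 0.139, 0.139, 0.139], "spin":[0, 0, 0, 0, 0, 0, 0, 0, 0, 0, 0, 0, 0], "aperture":[0.8, 0.8, 0.8, 0.8, 0.8, 0.8, 0.2, 0.2, 0.2, 0.2, 0.2, 0.2, 0.2]},
)

```text
time: 24.5
position: [0.4431, -0.334, 0.2359]
tool_rot: [2.221, 2.221, -0.0]
ft_force: [-0.9, -0.7, 1.6]
grip_width: 0.383
grip_force: 15.0
```

Call:
jog_arm(
  segments={"dx":[0, 0, 0, 0.04, 0.085, 0.13, 0.175, 0.22, 0.265, 0.31, 0.355, 0.4, 0.445, 0.49, 0.535, 0.58, 0.613, 0.613, 0.613], "dy":[0, 0, 0, 0.015, 0.025, 0.035, 0.047, 0.06, 0.072, 0.084, 0.096, 0.108, 0.12, 0.132, 0.144, 0.156, 0.165, 0.165, 0.165], "dz":[-0.04, -0.09, -0.13, -0.15, -0.15, -0.15, -0.15, -0.15, -0.15, -0.15, -0.15, -0.15, -0.15, -0.15, -0.15, -0.15, -0.15, -0.15, -0.15], "spin":[0, 0, 0, 0, 0, 0, 0, 0, 0, 0, 0, 0, 0, 0, 0, 0, 0, 0, 0], "aperture":[0.2, 0.2, 0.2, 0.2, 0.2, 0.2, 0.2, 0.2, 0.2, 0.2, 0.2, 0.2, 0.2, 0.2, 0.2, 0.2, 0.2, 0.2, 0.2]},
)

```text
time: 26.4
position: [0.6075, 0.2801, 0.3849]
tool_rot: [-2.218, -2.224, 0.002]
ft_force: [0.4, -1.0, 0.1]
grip_width: 0.383
grip_force: 15.0
```

Run:
```python
from h import *
p,d,C=grab("scene"); save("s1.png",p[60:384,100:460],2.1)
```

View pics/s1.png

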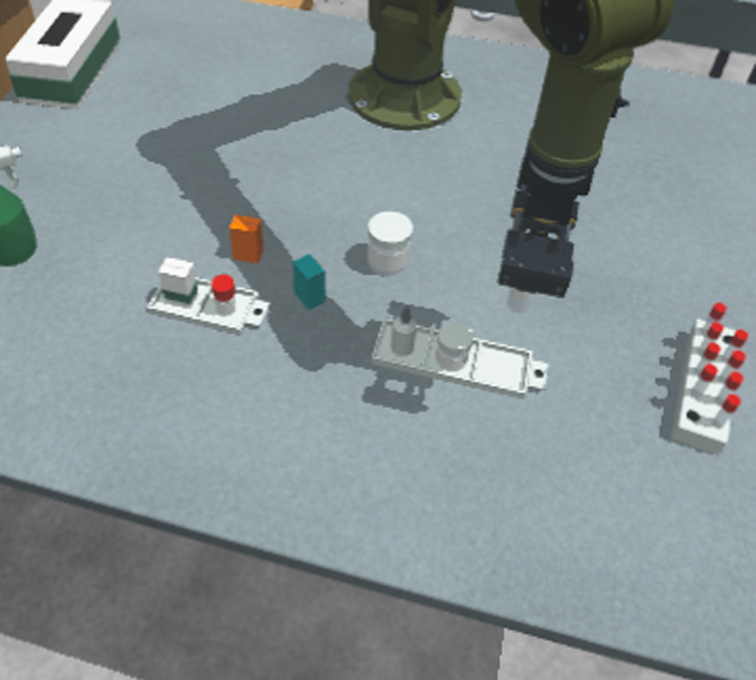

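The four placed things stand in their wells: carton (177,280), short tube (223,293), dropper (403,330) and jar (456,345). The tall tube hangs upright at (518,300).

Call:
jog_arm(
  segments={"dx":[0, 0, 0, 0, 0, 0, 0, 0, 0, 0, 0], "dy":[0, 0, 0, 0, 0, 0, 0, 0, 0, 0, 0], "dz":[0.04, 0.08, 0.115, 0.13, 0.138, 0.14, 0.142, 0.144, 0.146, 0.146, 0.146], "spin":[0, 0, 0, 0, 0, 0, 0, 0, 0, 0, 0], "aperture":[0.2, 0.2, 0.2, 0.2, 0.2, 0.2, 0.2, 0.2, 0.2, 0.2, 0.2]},
)

```text
time: 27.55
position: [0.6081, 0.2792, 0.24]
tool_rot: [2.221, 2.221, 0.001]
ft_force: [-0.0, 0.3, -0.6]
grip_width: 0.381
grip_force: 15.0
```

Call:
jog_arm(
  segments={"dx":[0, 0, 0, 0, 0, 0, 0, 0, 0, -0.03, -0.06, -0.1, -0.15, -0.2, -0.25, -0.25, -0.25, -0.25], "dy":[0, 0, 0, 0, 0, 0, 0, 0, 0, -0.04, -0.08, -0.1, -0.12, -0.12, -0.12, -0.12, -0.12, -0.12], "dz":[0.001, 0.0015, 0.0015, 0.0015, 0.0015, 0.0015, -0.03, -0.08, -0.13, -0.16, -0.16, -0.16, -0.16, -0.16, -0.16, -0.16, -0.16, -0.16], "spin":[0, 0, 0, 0, 0, 0, 0, 0, 0, 0, 0, 0, 0, 0, 0, 0, 0, 0], "aperture":[0.2, 0.2, 0.7, 0.7, 0.7, 0.7, 0.7, 0.7, 0.7, 0.7, 0.7, 0.7, 0.7, 0.7, 0.7, 0.7, 0.7, 0.7]},
)

```text
time: 29.35
position: [0.488, 0.0305, 0.3998]
tool_rot: [-2.219, -2.223, -0.001]
ft_force: [0.5, 0.6, 0.6]
grip_width: 0.697
grip_force: 0.0
```

Run:
```python
from h import *
p,d,C=grab("scene"); save("s2.png",p[60:384,100:460],2.1); P=cloud(C,d)
for nm,x,y,z in(("tall",.608,.279,.114),("sjar",.608,.207,.06),("drop",.608,.135,.056),("short",.6125,-.136,.064),("carton",.6125,-.208,.076)):
    k=(abs(P[...,2]-z)<.007)&(np.hypot(P[...,0]-x,P[...,1]-y)<.036)
    Q=P[k]; print(nm,len(Q),((Q.min(0)+Q.max(0))/2).round(4),(Q.max(0)-Q.min(0)).round(4))
```

```text
tall 106 [0.6098 0.2767 0.1127] [0.0343 0.0319 0.0112]
sjar 200 [0.6107 0.2061 0.0588] [0.0495 0.0481 0.0113]
drop 57 [0.6144 0.1336 0.0563] [0.0272 0.0323 0.0134]
short 86 [ 0.6149 -0.1371  0.0622] [0.0336 0.0333 0.0097]
carton 121 [ 0.6154 -0.2085  0.0755] [0.0316 0.0447 0.0118]
```

View pics/s2.png

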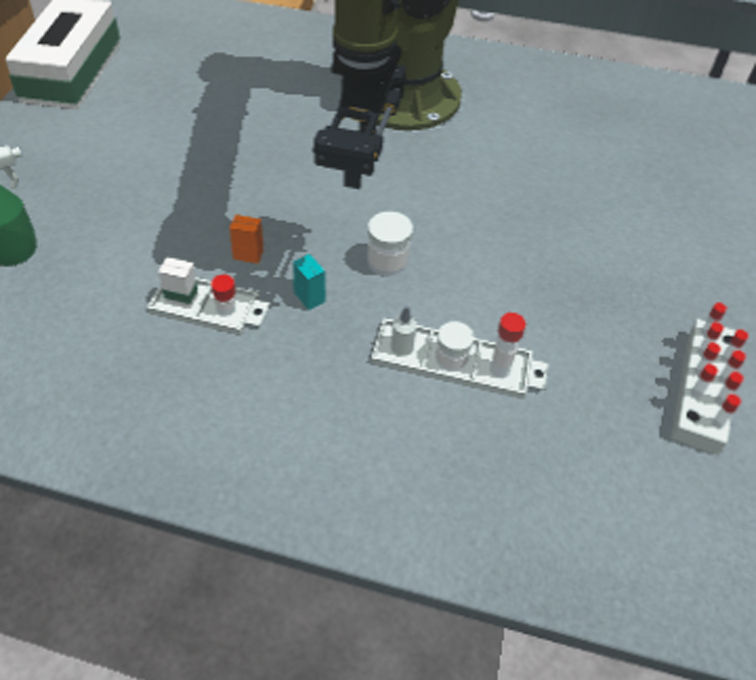

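All five stand upright in their wells, with the tall tube at (509,345). They measure within a few millimetres of the well centres, and the arm is clear.

```bash
python3 -c "
from bench import ctrl
print(ctrl.close_job())"
```

```text
the job is handed in; nothing more can be done
None
```

I handed the job in at about 29 s: all five things stand upright, measured within about 7 mm of their well centres, and the large jar, spray bottle and tube block were left alone; the hand-in returned no verdict.

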